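# Hang the dripper on the sprung hook

## Task

Take the red knob of the stand's spring-loaded hook, pull the hook down, and swing it in under the wire bail of the porcelain dripper, gently, until you feel the wire against the hook's shank; the wire leans by an unknown amount, so go by feel and do not shove it. Ease off the sideways push, then let the hook slowly back up, keeping hold all the way to the top so that it never snaps up, so that it lifts the dripper out of the collar and carries it, and let go. Do not touch the dripper or its wire with the gripper, and leave the carafe, the grinder and the coaster where they are.

Things in the scene. Friction and masses are not known exactly. Their poses are not given: they have to be found in the camera images.
- stand: Fixed stainless pour-over stand. Origin on the shelf, straight below the axis of the round collar the dripper sits in (68 mm outside, top at z = 57 mm). Foot plate 250 x 130 x 12 mm. A 16 mm post at x = +150 mm, y = 0 carries a sliding carriage with a swinging arm; the hook hangs from the arm's end. Round 56 mm housing on the post, z = 345 to 395 mm.
- carriage (a joint): How far carriage, arm and hook are pulled down the post, m: 0 = fully up (start), at most 0.13. A spring pulls up: holding takes about 8 N at 0, 11.5 N at 0.10; let go low, it snaps up. Arm's mid-height = 285 mm minus this above the shelf.
- swing_arm (a joint): Swing of the arm about the post, rad, -1.0 to 0.5, counter-clockwise from above positive, light friction. Knob axis = post axis + 150 mm * (-cos, -sin) of this angle in the stand's frame; at 0 knob and hook are over the collar's axis. Starts negative (knob on the stand's +y side); as the value grows the hook comes to the dripper with its open mouth leading.
- knob_grip (a point): On the axis of the round upright red knob (26 mm diameter) at the arm's end, 32 mm above the arm's mid-height. The knob stands from 10 to 50 mm above mid-height on a 48 mm steel flange (top at 10 mm) on which fingertips can bear. Arm 14 mm wide, 12 mm thick. Axes turn with the arm: x along the arm to the post, z up, y away from the side the hook's mouth faces.
- hook: Brass J hook of 7 mm bar straight below the knob; origin on the knob's axis at the arm's mid-height, axes as knob_grip. Bar centres: shank at y = +7, crook floor z = -54, tip end y = -10, z = -34 mm. Mouth open to -y, from z = -30 to the arm's underside at -6 mm; slot from shank to tip about 10 mm wide. Hangs on a springy pivot about x: yields about 0.7 mm sideways per N.
- dripper: Loose white ribbed porcelain dripper, about 0.3 kg; origin under the spigot's centre. Spigot 48 mm diameter, 40 mm long, all of it down in the collar with 1 mm play, so it rocks a little when pushed; 90 mm flange rests on the collar (origin then 17 mm above the shelf). Cone rim 104 mm diameter at z = 90 mm. Its x axis lies within 0.15 rad of the stand's.
- bail_pivot (a point): On the dripper's axis, 86 mm above its origin, axes as the dripper's. A bail of 5 mm copper wire pivots about x here, from lugs at x = -57 and +57 mm; its crossbar (along x, flat from -12 to +12 mm) is 66 mm from the pivot. It is stiff and keeps its lean, unmeasured, up to 0.5 rad either way: crossbar up to 32 mm to +y or -y, 58 to 66 mm up. A push over 7 N is too much.
- carafe: Glass carafe, 100 mm widest diameter, 125 mm tall, glass handle to its +y (out to 83 mm); origin under its centre. Bystander.
- grinder: Steel hand burr grinder, 60 mm diameter, 162 mm tall, lever folded flat against its -x side; origin under its centre. Bystander.
- coaster: Round wooden coaster, 100 mm diameter, 12 mm thick; origin under its centre. Bystander.
There are look-alikes about, which are no part of the job. Leave any blue or turquoise look-alike of the dripper alone.

How it is judged:
By the outcome, as a careful person would: the job done as asked, in the order asked, and still so for the second after the job is handed in, with the robot touching nothing.
It also fails if it takes over 72 s, if anything falls off the work surface, if the arm or the gripper's body presses on something with over 40 N, if the wrist force passes 120 N, or if a joint passes its speed limit or range.

## Robot

A 7-joint arm with a two-finger parallel gripper is mounted at the origin on the work surface. World frame = base frame: x ahead of the robot, y to its left, z up, the work surface at z = 0. Lengths are in mm, angles in rad, forces in N, time in s.
With the tool pointing down it reaches from about 400 to 850 mm from the base axis. Payload 4.4 kg.
Tool frame: the origin (TCP) lies at the very end of the fingers, on their centre line; the grasp point (between the pads) lies 19 mm behind it; z points along the fingers, y is the direction in which the jaws open and shut (so a half turn about z gives the same grasp; the last joint's range is limited). The gripper opens to 94 mm and grips with 3 to 60 N. Pads are 16 mm wide; open, the fingers measure 119 mm over their backs; the gripper's body (75 mm by 177 mm) begins 78 mm behind the grasp point.
Start: joints at [1.035, 0.628, 0.038, 1.517, -0.027, 0.996, -0.02], TCP at [294.29, -579.579, 183.178] pointing down, gripper open.
Joint ranges: [-3.06, 3.06], [-0.37, 2.12], [-1.25, 1.32], [0.18, 2.47], [-1.1, 4.24], [0.23, 1.98], [-2.94, 2.94]. Speed limits (rad/s): [2.57, 2.57, 3.14, 3.14, 3.14, 3.14, 3.14].

## Interface

Orientations are given as a unit quaternion [x, y, z, w].
In Python, from workcell import telemetry, vision, robot gives the robot as it stands. The module is installed in compiled form; this text tells all that it offers.
- The arm moves only by the shell command python3 -m crank 'ROWS' [OPENING] [FORCE]. ROWS is JSON, a list of rows, each a list of 2 entries, a list of its own where there are three numbers: the shift along the tool's x, y, z in m, then the turn, a rotation vector about the tool's x, y, z in rad. A call has 1 to 8 rows; each row shifts and turns the commanded pose from where the row before left it, along the tool's axes as they then stand; what a row does not reach is not made up. A row lasts 1/8 s, in which the tool goes at most 62.5 mm and 10.7 degrees, less where a joint would pass 70% of its speed; a pose out of reach is approached as far as the arm can. A call is refused whole if a number of a shift passes 0.0625 or a number of a turn 0.188, either way. A call with a gripper value outside its range is refused whole. OPENING is the closure, from 0 (fully open) to 1 (shut), set as the call begins (- or left out, the last holds). The fingers move at their own pace and stop on an object; FORCE is the grip in N (left out, the last holds). Time passes only in rows, so rows that do not move let the fingers close. It gives the time, the measured TCP pose, the force and the opening at its end, in the units of the state.
- telemetry.get_state(): the state, without advancing time (a new reading comes with each control period).
- vision.grab_frame(name): name is "side" or "top"; returns the picture (384x512x3 uint8, red, green, blue); there is no depth.
- vision.camera_model(name): a dict with "fx", "fy", "cx", "cy" (pixels), "eye" and "attitude" of the camera in the world. Camera axes: x right, y down, z forward; pixel columns grow to the right and rows downward; lengths in mm; the calibration is good to about 2 mm. A picture is of the moment at which its call begins. camera_model takes no time and is no camera call.
- robot.sign_off(): hands the job in, once; it reports no verdict.
Trained networks look in the newest picture that a camera, given by its name, has taken for a name from the list of things; names that differ only in an ending like _2 or _b are one class to them, and where a whole thing is asked for, a point or a joint stands for the part that bears it (a point fixed in the world has none). Each returns a list of dicts, best first, with "p" (0 to 1); they miss things now and then, are a little off and sometimes report something else, mostly with a low value. They report only what shows in the picture. A call takes as long as a camera call. They do not tell look-alikes from the thing itself.
- vision.look_for(camera, name): "rect" ([left, top, right, bottom] as shares, 0 to 1, of the picture: columns of its width, rows of its height, round what is visible of it).
- vision.outline_of(camera, name): "region" (384x512 bool, what is visible of it) and "rect" ([left, top, right, bottom] as shares, 0 to 1, of the picture: columns of its width, rows of its height, round what is visible of it).
- vision.landmark_of(camera, name): "point" ([column, row] as shares, 0 to 1, of the picture: columns of its width, rows of its height: a listed point, or the origin of a listed thing).
The state is a dict: "time": time; "joint_pos": joint angles; "qvel": joint speeds; "effort": joint torques, N m; "ee_pos": TCP position; "eef_rot": TCP orientation; "force": force on the tool from outside, world axes, zero at the start; "torque": the same for the moment, N m; "gripper_width": finger opening in mm.
Only numpy, scipy, OpenCV 4.12 (cv2) and the standard library are available. Lean on these libraries where they do the work, as an engineer would, in place of code of your own. Each camera call takes 0.05 s, during which the arm holds its last target. There are 200 camera calls.

## Working session

There is one attempt and no reset: what is moved stays moved. The work goes in short steps, Python scripts to look and compute and a shell command to move; the robot and the scene stay as the last step left them, time stands still between calls to the robot, and variables do not carry over. Pictures are saved under pics/ and viewed, about 8 in all and at most 12, crops included, and the job is handed in when it is done.

```bash
mkdir -p pics; cat > h.py <<'E'
import numpy as np, cv2
from scipy.spatial.transform import Rotation as R
from workcell import telemetry, vision, robot
def save(c,n,crop=None,s=1):
    im=vision.grab_frame(c)
    if crop: im=im[crop[1]:crop[3],crop[0]:crop[2]]
    cv2.imwrite('pics/'+n,cv2.resize(im[:,:,::-1],None,fx=s,fy=s,interpolation=cv2.INTER_CUBIC))
def cam(c):
    m=vision.camera_model(c); a=np.array(m['attitude'],float)
    Rm=a if a.shape==(3,3) else R.from_quat(a).as_matrix()
    return m,Rm,np.array(m['eye'],float)
def ray(c,u,v):
    m,Rm,e=cam(c); d=Rm@np.array([(u-m['cx'])/m['fx'],(v-m['cy'])/m['fy'],1]); return e,d/np.linalg.norm(d)
def atz(c,u,v,z):
    e,d=ray(c,u,v); return e+d*(z-e[2])/d[2]
def proj(c,p):
    m,Rm,e=cam(c); q=Rm.T@(np.array(p)-e); return q[0]/q[2]*m['fx']+m['cx'],q[1]/q[2]*m['fy']+m['cy']
def tri(u1,u2):
    e1,d1=ray('side',*u1);e2,d2=ray('top',*u2)
    t=np.linalg.lstsq(np.stack([d1,-d2],1),e2-e1,rcond=None)[0]
    a,b=e1+d1*t[0],e2+d2*t[1]; return (a+b)/2,np.linalg.norm(a-b)
E
python3 - <<'E'
from h import *
np.set_printoptions(precision=1,suppress=True)
for c in('side','top'):
    print(c,vision.camera_model(c)); save(c,c+'0.png',s=1.5)
    for n in('stand','knob_grip','hook','dripper','bail_pivot','carafe','grinder','coaster'):
        print(n,[(np.array(d['point'])*[512,384],round(d['p'],2)) for d in vision.landmark_of(c,n)][:4])
print(telemetry.get_state())
E
```

```text
side {'fx': 349.28931527702446, 'fy': 349.28931527702446, 'cx': 255.85850162615523, 'cy': 186.19574112860394, 'eye': array([ 402.7, -465.7,  838.1]), 'attitude': array([ 0.9, -0.1,  0. , -0.3])}
stand [(array([270. , 243.7]), 0.89)]
knob_grip [(array([282.2, 139.7]), 0.62)]
hook [(array([279.2, 145.6]), 0.48)]
dripper [(array([375. , 319.2]), 0.91), (array([203.5, 224.3]), 0.69), (array([267. , 240.4]), 0.63)]
bail_pivot [(array([273.2, 222.8]), 0.71), (array([381.8, 305.7]), 0.59), (array([199.3, 207.8]), 0.55)]
carafe [(array([255.4, 179.8]), 0.94)]
grinder [(array([293.2, 326.7]), 0.6)]
coaster [(array([214.1, 277. ]), 0.84), (array([271.6, 225.9]), 0.74)]
top {'fx': 468.6277327078235, 'fy': 468.6277327078235, 'cx': 257.2824302168389, 'cy': 190.36088631945512, 'eye': array([ 325.4,   35.6, 1369.8]), 'attitude': array([-0.7,  0.7, -0.1,  0.1])}
stand [(array([276. , 210.5]), 0.9)]
knob_grip [(array([245.9, 165.2]), 0.93)]
hook [(array([275.4, 206. ]), 0.52)]
dripper [(array([242.4, 262.2]), 0.95), (array([357.1, 145. ]), 0.66), (array([275.2, 205.8]), 0.55)]
bail_pivot [(array([363.6, 133.9]), 0.77), (array([238.1, 257.4]), 0.75), (array([279. , 201.1]), 0.59)]
carafe [(array([199.4, 205.3]), 0.74)]
grinder [(array([352.2, 210.3]), 0.94)]
coaster [(array([300.5, 262.1]), 0.87), (array([244.9, 168. ]), 0.48)]
{'time': 0.9, 'joint_pos': array([ 1. ,  0.6,  0. ,  1.5, -0. ,  1. , -0. ]), 'qvel': array([-0., -0., -0., -0., -0.,  0., -0.]), 'effort': array([  0. , -55. ,   1.1, -18.7,  -0.1,   0. ,   0. ]), 'ee_pos': array([ 294.3, -579.6,  183.2]), 'eef_rot': array([ 1. ,  0.2,  0. , -0. ]), 'force': array([-0. ,  0.5,  0.6]), 'torque': array([-0., -0.,  0.]), 'gripper_width': 94.18933236743804}
```

View pics/side0.png

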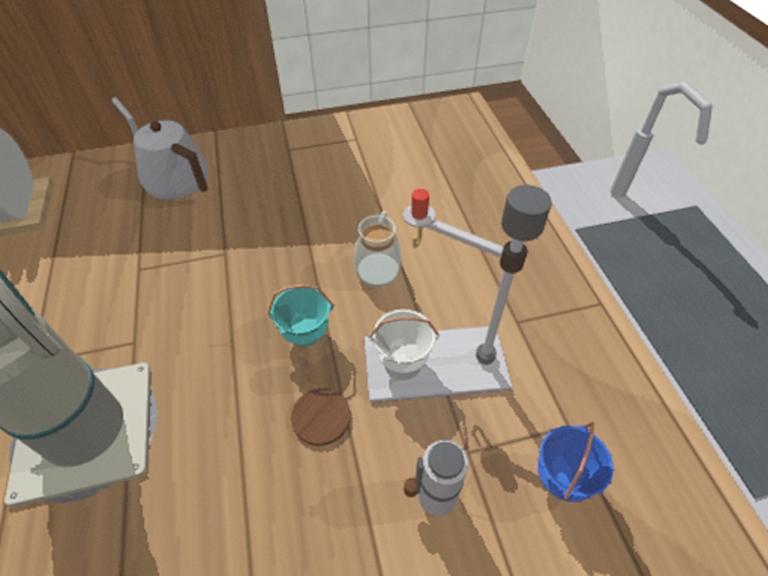

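View pics/top0.png

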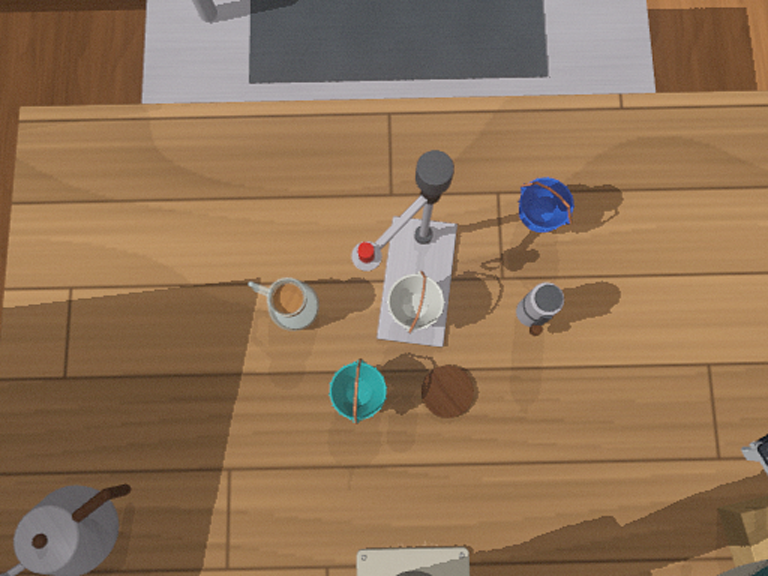

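The candidates for the dripper, in 768-wide pixels, are turquoise (top 358,390), white (416,301, seated in the stand) and blue (546,205). Only the white one fits. I'll confirm that in enlarged crops and measure from them.

```bash
python3 - <<'E'
from h import *
np.set_printoptions(precision=1,suppress=True)
a=vision.grab_frame('side')[115:275,235:365]; b=vision.grab_frame('top')[90:250,220:320]
f=lambda i:cv2.resize(i[:,:,::-1],None,fx=3.4,fy=3.4,interpolation=cv2.INTER_CUBIC)
cv2.imwrite('pics/crops.png',np.hstack([f(a),f(b)]))
print('knob',tri((282.2,139.7),(245.9,165.2)))
print('pivot',tri((273.2,222.8),(279,201.1)))
print('stand',atz('side',270,243.7,0),atz('top',276,210.5,0))
print('housing top',atz('top',434/1.5,173/1.5,395), atz('side',527/1.5,200/1.5,395),'postbase',atz('top',423/1.5,236/1.5,12),atz('side',486/1.5,354/1.5,12))
print('plate',[atz('top',u/1.5,v/1.5,12)[:2] for u,v in((393,218),(457,225),(444,346),(377,340))],[atz('side',u/1.5,v/1.5,12)[:2] for u,v in((372,400),(510,387))])
# red/white masks
for c in('side','top'):
    im=vision.grab_frame(c).astype(int); m=(im[...,0]>150)&(im[...,1]<60)&(im[...,2]<60)
    ys,xs=np.nonzero(m); print(c,'red',xs.min(),xs.max(),ys.min(),ys.max(),xs.mean(),ys.mean())
for n in('dripper','grinder','carafe','coaster'):
    for c in('side','top'):
        print(c,n,[(np.array(d['rect'])*[512,384,512,384],round(d['p'],2)) for d in vision.look_for(c,n)][:3])
E
```

```text
knob (array([593.5,  61.1, 308.9]), np.float64(4.659600924974985))
pivot (array([548. , -23.1, 117. ]), np.float64(10.58684776807082))
stand [551.  -13.6   0. ] [535.  -18.6   0. ]
housing top [684.5 -38.  395. ] [689.2 -40.7 395. ] postbase [693.6 -40.6  12. ] [697.6 -33.5  12. ]
plate [array([732.2,  18.5]), array([ 715. , -109.3]), array([472.8, -74.5]), array([487.1,  54.9])] [array([476.3, -70.4]), array([ 714. , -105.8])]
side red 285 285 131 131 285.0 131.0
top red 239 248 162 172 243.2 166.42
side dripper [(array([359. , 281.8, 408. , 336.5]), 0.64), (array([247.4, 206.1, 293.2, 250.2]), 0.61), (array([178.1, 191.6, 222.4, 231.5]), 0.59)]
top dripper [(array([260.7, 182.3, 295.5, 217. ]), 0.88), (array([348.2, 117.7, 383.1, 155.5]), 0.86), (array([221.6, 241.8, 257.7, 283.1]), 0.77)]
side grinder [(array([269.1, 293.9, 311.4, 342.1]), 0.82)]
top grinder [(array([345.6, 189.9, 376.2, 224.9]), 0.68)]
side carafe [(array([236.1, 142.9, 269.7, 191.1]), 0.82), (array([243.9, 120.1, 368.1, 270.7]), 0.7)]
top carafe [(array([169.1, 185.5, 212. , 218.3]), 0.65)]
side coaster [(array([194.1, 259.3, 233.2, 297.7]), 0.77), (array([270.1, 125.4, 333.6, 169.4]), 0.56)]
top coaster [(array([283.3, 245. , 312.8, 276.5]), 0.87)]
```

View pics/crops.png

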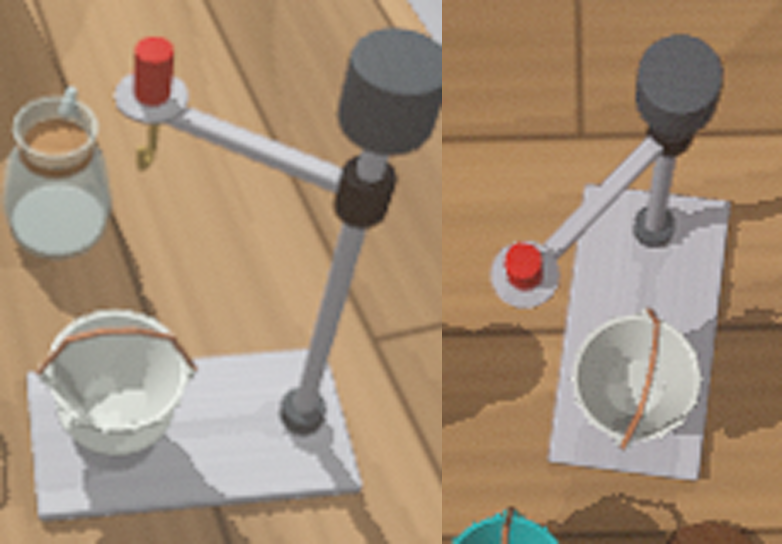

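The top crop shows the white dripper seated in the stand's collar with its copper wire. This is the one meant. The knob is up and on the stand's +y side. Next I'll fit the geometry.

```bash
python3 - <<'E'
from h import *
from scipy.optimize import least_squares
np.set_printoptions(precision=3,suppress=True)
S=lambda u,v:(235+u/3.4,115+v/3.4); T=lambda u,v:(220+(u-442)/3.4,90+v/3.4)
yaw0=-0.145
# features: knob top(335), flange centre(293), housing top(395), rim centre(107)
obs=[]
def st(p,l): c,s=np.cos(p[2]),np.sin(p[2]); return np.array([p[0]+c*l[0]-s*l[1],p[1]+s*l[0]+c*l[1],l[2]])
def model(p):
    k=lambda z:st(p,(150-150*np.cos(p[3]),-150*np.sin(p[3]),z))
    return [('side',S(155,46),k(335)),('top',T(523,262),k(335)),('side',S(152,97),k(295)),('top',T(525,273),k(295)),
     ('side',S(397,60),st(p,(150,0,395))),('top',T(680,72),st(p,(150,0,395))),
     ('side',S(120,362),st(p,(0,0,107))),('top',T(637,377),st(p,(0,0,107)))]
def res(p):
    r=[np.subtract(o,proj(c,w)) for c,o,w in model(p)]
    return np.append(np.ravel(r),(p[2]-yaw0)*100)
f=least_squares(res,[540,-18,-.145,-.6]); p=f.x; print(p); print(f.fun.reshape(-1)[:-1].reshape(-1,2))
print('knob',model(p)[0][2],'post',st(p,(150,0,0)))
# bail fit: lean, dripper yaw from lug ends & crossbar mids
def b(q,x,h,):
    dy=q[0]; l=q[1]; y=-np.sin(l)*h; z=103+np.cos(l)*h; c,s=np.cos(q[0]),np.sin(q[0])
    o=st(p,(0,0,0)); a=p[2]+q[0]; c,s=np.cos(a),np.sin(a)
    return np.array([o[0]+q[2]+c*x-s*y,o[1]+q[3]+s*x+c*y,z])
def rb(q):
    r=[np.subtract(o,proj(c,b(q,x,h))) for c,o,x,h in[('top',T(652,312),57,0),('top',T(627,443),-57,0),('side',S(43,370),-57,0),('side',S(194,370),57,0)]]
    # crossbar middle: only perpendicular coordinate
    r+= [[(T(653,378)[0]-proj('top',b(q,0,66))[0]),0],[0,(S(118,330)[1]-proj('side',b(q,0,66))[1])]]
    return np.append(np.ravel(r),[q[2]/2,q[3]/2])
g=least_squares(rb,[0,0,0,0]); print('bail yaw,lean,dx,dy',g.x); print(g.fun[:-2].reshape(-1,2)); print('crossbar',b(g.x,0,66))
s=telemetry.get_state(); print(s['time'],s['eef_rot'],R.from_quat(s['eef_rot']).as_matrix(),s['force'])
E
```

```text
[545.613 -16.46   -0.15   -0.623]
[[ 0.488 -0.963]
 [ 0.375  0.638]
 [ 0.473  0.43 ]
 [ 0.406 -0.272]
 [-1.535  0.373]
 [ 0.409 -0.049]
 [ 0.97  -2.087]
 [ 0.862  0.171]]
knob [586.542  65.836 335.   ] post [693.926 -38.895   0.   ]
bail yaw,lean,dx,dy [-0.08   0.138  0.768 -1.255]
[[ 0.749  0.946]
 [ 1.721 -0.578]
 [ 0.898 -1.36 ]
 [-0.612 -0.564]
 [ 0.819  0.   ]
 [ 0.    -0.784]]
crossbar [544.31  -26.571 168.37 ]
1.5 [ 0.973  0.233 -0.     0.   ] [[ 0.892  0.453  0.   ]
 [ 0.453 -0.892 -0.   ]
 [-0.     0.    -1.   ]] [ 0.398  0.626 -0.19 ]
```

```bash
python3 -m crank '[[[0.02,-0.017,-0.0475],[0,0,0]],[[0.02,-0.017,-0.0475],[0,0,0]],[[0.02,-0.017,-0.0475],[0,0,0]],[[0.02,-0.017,-0.0475],[0,0,0]],[[0.04,-0.034,0],[0,0,0]],[[0.04,-0.034,0],[0,0,0]],[[0.04,-0.034,0],[0,0,0]],[[0.04,-0.034,0],[0,0,0]]]' 0
python3 -m crank '[[[0.039,-0.03,0],[0,0,0]],[[0.039,-0.03,0],[0,0,0]],[[0.039,-0.03,0],[0,0,0]],[[0.039,-0.03,0],[0,0,0]],[[0.039,-0.03,0],[0,0,0]],[[0,0,0],[0,0,-0.173]],[[0,0,0],[0,0,-0.173]],[[0,0,0],[0,0,-0.173]]]'
python3 -m crank '[[[0,0,0],[0,0,-0.173]],[[0,0,0],[0,0,-0.173]],[[0,0,0],[0,0,-0.173]],[[0,0,0],[0,0,-0.173]],[[0,0,0],[0,0,-0.173]],[[0,0,0],[0,0,-0.173]],[[0,0,0],[0,0,-0.173]],[[0,0,0],[0,0,-0.173]]]'
cat >> h.py <<'E'
def delta(x,y,z,ang=None):
    s=telemetry.get_state(); M=R.from_quat(s['eef_rot']).as_matrix(); d=M.T@(np.array([x,y,z])-s['ee_pos'])
    a=np.arctan2(M[1,0],M[0,0]); print('t',round(s['time'],2),'pos',s['ee_pos'].round(1),'xang',round(a,3),'zaxis',M[:,2].round(3),'tool delta mm',d.round(1), 'turn z',None if ang is None else round(a-ang,3),'F',s['force'].round(2),'q',s['joint_pos'].round(2))
E
python3 -c "from h import *; delta(587.5,65.5,375,2.37)"
```

```text
time: 2.5
ee_pos: [416.4, -287.4, 373.5]
eef_rot: [0.973, 0.233, 0.0, 0.0]
force: [0.3, 0.4, 0.1]
gripper_width: 93.8
time: 3.5
ee_pos: [521.9, -66.8, 373.2]
eef_rot: [0.879, 0.477, -0.0, 0.0]
force: [-0.5, -0.2, 0.8]
gripper_width: 94.0
time: 4.5
ee_pos: [521.8, -67.1, 373.3]
eef_rot: [0.372, 0.928, -0.0, 0.0]
force: [0.3, -0.2, 0.2]
gripper_width: 94.2
t 4.5 pos [521.8 -67.1 373.3] xang 2.378 zaxis [ 0. -0. -1.] tool delta mm [ 44.2 141.2  -1.8] turn z 0.008 F [ 0.29 -0.18  0.25] q [ 0.45  0.32 -0.53  1.54  0.16  1.32  0.71]
```

```bash
python3 -m crank '[[[0.011,0.0353,0],[0,0,0]],[[0.011,0.0353,0],[0,0,0]],[[0.011,0.0353,0],[0,0,0]],[[0.011,0.0353,0],[0,0,0]],[[0,0,0],[0,0,0]],[[0,0,0],[0,0,0]]]'
python3 - <<'E'
from h import *
delta(587.5,65.5,375,2.37)
a=vision.grab_frame('side')[60:210,210:380]; b=vision.grab_frame('top')[90:240,180:340]
f=lambda i:cv2.resize(i[:,:,::-1],None,fx=2.4,fy=2.4,interpolation=cv2.INTER_CUBIC)
cv2.imwrite('pics/c2.png',np.hstack([f(a),f(b)]))
E
```

```text
time: 5.25
ee_pos: [588.2, 64.1, 373.0]
eef_rot: [0.375, 0.927, -0.001, 0.0]
force: [-0.2, -0.0, -0.9]
gripper_width: 94.0
t 5.25 pos [588.2  64.1 373. ] xang 2.372 zaxis [-0.    -0.001 -1.   ] tool delta mm [ 1.5  0.5 -2. ] turn z 0.002 F [-0.24 -0.01 -0.88] q [ 0.18  0.44 -0.55  1.37  0.23  1.39  0.44]
```

View pics/c2.png

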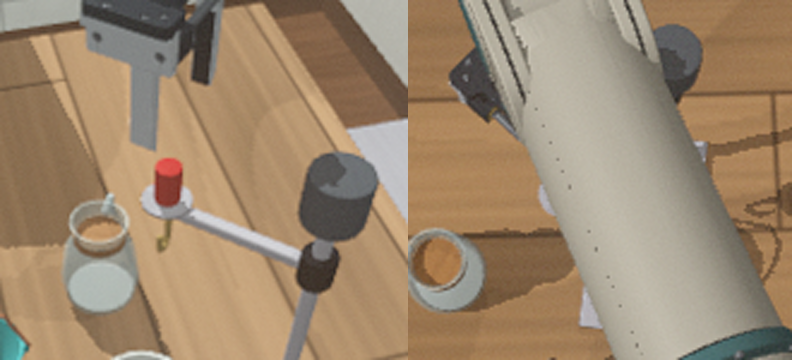

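Side view: the fingers straddle the knob (168,180) and the housing is clear. Descending.

```bash
python3 -m crank '[[[0.001,0,0.0125],[0,0,0]],[[0,0,0.0125],[0,0,0]],[[0,0,0.0125],[0,0,0]],[[0,0,0.0125],[0,0,0]],[[0,0,0.0125],[0,0,0]],[[0,0,0.01],[0,0,0]],[[0,0,0],[0,0,0]]]'
python3 -c "from h import *; delta(587.5,65.5,298.5,2.37)"
python3 -m crank '[[[0,0,0],[0,0,0]],[[0,0,0],[0,0,0]],[[0,0,0],[0,0,0]],[[0,0,0],[0,0,0]],[[0,0,0],[0,0,0]]]' 0.6 10
python3 -c "from h import *; delta(587.5,65.5,298.5,2.37)"
```

```text
time: 6.22
ee_pos: [587.3, 65.6, 299.8]
eef_rot: [0.375, 0.927, -0.0, -0.001]
force: [-0.2, -0.1, -0.1]
gripper_width: 93.9
t 6.22 pos [587.3  65.6 299.8] xang 2.373 zaxis [-0.002 -0.    -1.   ] tool delta mm [-0.2  0.1  1.3] turn z 0.003 F [-0.23 -0.12 -0.15] q [ 0.18  0.48 -0.54  1.51  0.26  1.22  0.4 ]
time: 6.85
ee_pos: [587.8, 65.7, 300.8]
eef_rot: [0.375, 0.927, 0.0, 0.0]
force: [0.4, 0.4, 0.4]
gripper_width: 47.8
t 6.85 pos [587.8  65.7 300.8] xang 2.373 zaxis [ 0. -0. -1.] tool delta mm [ 0.  -0.4  2.3] turn z 0.003 F [0.38 0.42 0.45] q [ 0.18  0.48 -0.54  1.51  0.26  1.22  0.4 ]
```

```bash
python3 -m crank '[[[0,0,0],[0,0,0]],[[0,0,0],[0,0,0]],[[0,0,0],[0,0,0]],[[0,0,0],[0,0,0]],[[0,0,0],[0,0,0]]]' 1 8
python3 -c "from h import *; delta(587.5,65.5,298.5,2.37)"
python3 -m crank '[[[0,0,0],[0,0,0]],[[0,0,0],[0,0,0]],[[0,0,0],[0,0,0]]]' 1 40
python3 -c "from h import *; delta(587.5,65.5,298.5,2.37)"
```

```text
time: 7.48
ee_pos: [587.8, 65.8, 300.7]
eef_rot: [0.375, 0.927, 0.0, 0.0]
force: [-0.2, 0.4, 0.2]
gripper_width: 25.9
t 7.47 pos [587.8  65.8 300.7] xang 2.373 zaxis [ 0.  0. -1.] tool delta mm [-0.  -0.4  2.2] turn z 0.003 F [-0.2   0.42  0.18] q [ 0.18  0.48 -0.54  1.51  0.26  1.22  0.4 ]
time: 7.85
ee_pos: [587.8, 65.8, 300.7]
eef_rot: [0.375, 0.927, 0.0, 0.0]
force: [-0.0, -0.2, -0.8]
gripper_width: 24.6
t 7.85 pos [587.8  65.8 300.7] xang 2.373 zaxis [ 0.  0. -1.] tool delta mm [-0.1 -0.4  2.2] turn z 0.003 F [-0.   -0.23 -0.84] q [ 0.18  0.48 -0.54  1.51  0.26  1.22  0.4 ]
```

```bash
python3 -m crank '[[[0,0,0.006],[0,0,0]],[[0,0,0.007],[0,0,0]],[[0,0,0.007],[0,0,0]],[[0,0,0],[0,0,0]]]'
python3 -c "from h import *; delta(587.8,65.8,200.7,2.37)"
```

```text
time: 8.35
ee_pos: [587.2, 67.5, 281.5]
eef_rot: [0.375, 0.927, 0.001, -0.0]
force: [-3.7, 2.7, 8.4]
gripper_width: 24.4
t 8.35 pos [587.2  67.5 281.5] xang 2.374 zaxis [-0.     0.002 -1.   ] tool delta mm [-1.7 -0.9 80.8] turn z 0.004 F [-3.72  2.65  8.39] q [ 0.18  0.49 -0.54  1.54  0.27  1.18  0.39]
```

```bash
python3 -m crank '[[[0.0005,0,0.01],[0,0,0]],[[0.0005,0,0.01],[0,0,0]],[[0,0,0.01],[0,0,0]],[[0,0,0.01],[0,0,0]],[[0,0,0.01],[0,0,0]],[[0,0,0.01],[0,0,0]],[[0,0,0.01],[0,0,0]],[[0,0,0.01],[0,0,0]]]'
python3 - <<'E'
from h import *
delta(587.8,65.8,200.7,2.37)
save('side','s3.png',(200,100,380,270),3.4)
E
```

```text
time: 9.35
ee_pos: [587.2, 68.5, 202.2]
eef_rot: [0.375, 0.927, 0.001, 0.0]
force: [-4.1, 2.8, 12.2]
gripper_width: 24.6
t 9.35 pos [587.2  68.5 202.2] xang 2.373 zaxis [ 0.002  0.002 -1.   ] tool delta mm [-2.4 -1.5  1.5] turn z 0.003 F [-4.09  2.85 12.18] q [ 0.16  0.56 -0.52  1.66  0.32  1.    0.34]
```

View pics/s3.png

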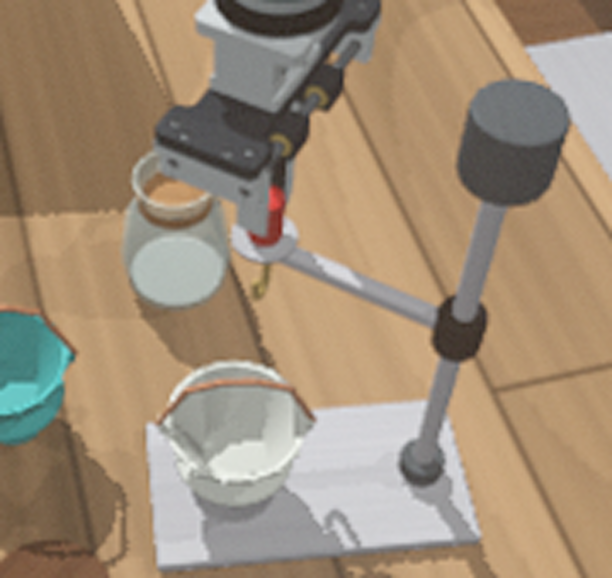

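```bash
python3 -c "
from h import *
print([(np.array(proj('side',(588,67,z)))-[200,100])*3.4 for z in (190,196,202)])"
python3 -m crank '[[[-0.0003,-0.007,0.001],[0,0,-0.047]],[[-0.0005,-0.012,0.001],[0,0,-0.08]],[[-0.0005,-0.012,0],[0,0,-0.08]],[[-0.0005,-0.012,0],[0,0,-0.08]],[[0,0,0],[0,0,0]]]'
python3 -c "from h import *; delta(587.8,65.8,200.7,2.37)"
```

```text
[array([264.15802977, 250.40499528]), array([264.51506692, 244.92319133]), array([264.87603925, 239.38096819])]
time: 10.02
ee_pos: [560.9, 32.2, 199.9]
eef_rot: [0.238, 0.971, 0.0, -0.0]
force: [-4.5, 3.0, 12.3]
gripper_width: 24.8
t 10.03 pos [560.9  32.2 199.9] xang 2.66 zaxis [-0.001  0.001 -1.   ] tool delta mm [-8.3 42.2 -0.8] turn z 0.29 F [-4.51  2.96 12.3 ] q [ 0.28  0.54 -0.6   1.74  0.36  0.98  0.64]
```

```bash
python3 -m crank '[[[-0.0003,-0.0105,0],[0,0,-0.07]],[[-0.0003,-0.0105,0],[0,0,-0.07]],[[-0.0003,-0.0105,0],[0,0,-0.07]],[[-0.0001,-0.006,0],[0,0,-0.04]],[[0,0,0],[0,0,0]]]'
cat >> h.py <<'E'
def ft(n=1):
    s=telemetry.get_state(); p=s['ee_pos']; r=p[:2]-[693.9,-38.9]; a=np.arctan2(r[1],r[0]); F=s['force']
    t=np.array([-np.sin(a),np.cos(a)]); u=np.array([np.cos(a),np.sin(a)])
    M=R.from_quat(s['eef_rot']).as_matrix()
    print('t %.2f pos %s r %.1f ang %.3f xang %.3f Ftan %.2f Frad %.2f Fz %.2f w %.1f'%(s['time'],p.round(1),np.hypot(*r),a,np.arctan2(M[1,0],M[0,0]),F[:2]@t,F[:2]@u,F[2],s['gripper_width']))
E
python3 - <<'E'
from h import *
ft(); a=vision.grab_frame('side')[130:270,220:350]; ft(); b=vision.grab_frame('top')[130:270,220:320];ft()
f=lambda i:cv2.resize(i[:,:,::-1],None,fx=3.4,fy=3.4,interpolation=cv2.INTER_CUBIC)
cv2.imwrite('pics/c4.png',np.hstack([f(a),f(b)]))
E
```

```text
time: 10.65
ee_pos: [547.7, -3.3, 199.7]
eef_rot: [0.116, 0.993, -0.0, -0.001]
force: [-5.1, 0.6, 12.0]
gripper_width: 24.3
t 10.65 pos [547.7  -3.3 199.7] r 150.4 ang 2.903 xang 2.910 Ftan 0.59 Frad 5.12 Fz 12.05 w 24.3
t 10.70 pos [547.8  -3.1 199.7] r 150.5 ang 2.901 xang 2.910 Ftan -0.11 Frad 5.36 Fz 11.82 w 24.9
t 10.75 pos [547.8  -3.  199.7] r 150.4 ang 2.901 xang 2.910 Ftan 0.44 Frad 5.11 Fz 11.72 w 24.9
```

View pics/c4.png

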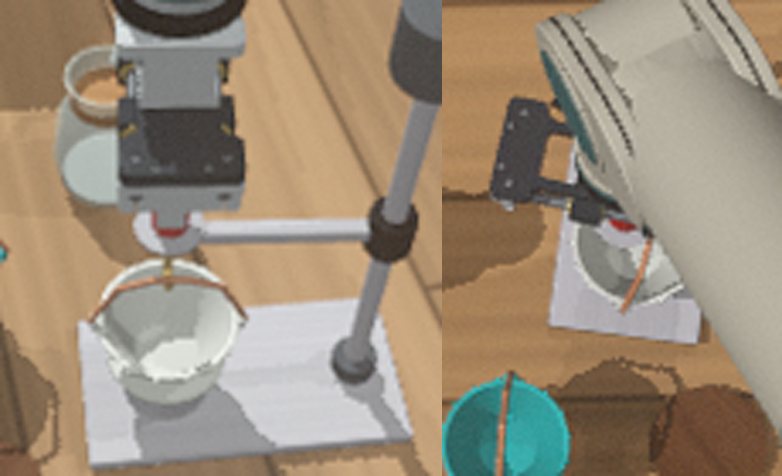

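The side view shows the hook (167,275) just short of the wire (167,283), with the mouth level with it. I'll feel forward in small steps.

```bash
python3 -m crank '[[[0,-0.002,0],[0,0,-0.0133]],[[0,-0.002,0],[0,0,-0.0133]],[[0,-0.002,0],[0,0,-0.0133]],[[0,-0.002,0],[0,0,-0.0133]],[[0,0,0],[0,0,0]]]' >/dev/null; python3 -c "from h import *;ft()"
python3 -m crank '[[[0,-0.0015,0],[0,0,-0.01]],[[0,-0.0015,0],[0,0,-0.01]],[[0,0,0],[0,0,0]]]'>/dev/null; python3 -c "from h import *;ft()"
```

```text
t 11.38 pos [546.2 -10.9 199.7] r 150.4 ang 2.954 xang 2.963 Ftan -0.26 Frad 5.27 Fz 11.99 w 24.7
t 11.75 pos [545.6 -13.9 199.7] r 150.4 ang 2.974 xang 2.983 Ftan -0.54 Frad 5.23 Fz 11.08 w 24.7
```

```bash
python3 -m crank '[[[0,-0.0015,0],[0,0,-0.01]],[[0,-0.0015,0],[0,0,-0.01]],[[0,0,0],[0,0,0]]]'>/dev/null; python3 -c "from h import *;ft()"
```

```text
t 12.12 pos [545.2 -16.9 199.7] r 150.3 ang 2.995 xang 3.003 Ftan 0.05 Frad 5.87 Fz 12.35 w 25.0
```

```bash
python3 -m crank '[[[0,-0.001,0],[0,0,-0.0067]],[[0,-0.001,0],[0,0,-0.0067]],[[0,0,0],[0,0,0]]]'>/dev/null; python3 -c "from h import *;ft()
vision.grab_frame('side');ft();vision.grab_frame('side');ft()"
```

```text
t 12.50 pos [544.9 -18.9 199.7] r 150.3 ang 3.008 xang 3.017 Ftan 0.64 Frad 5.53 Fz 12.15 w 24.6
t 12.55 pos [544.9 -18.9 199.7] r 150.3 ang 3.008 xang 3.017 Ftan 0.11 Frad 5.89 Fz 11.51 w 25.0
t 12.60 pos [545.  -18.8 199.7] r 150.3 ang 3.008 xang 3.017 Ftan -0.36 Frad 5.64 Fz 11.20 w 25.1
```

```bash
python3 -m crank '[[[0,-0.001,0],[0,0,-0.0067]],[[0,-0.001,0],[0,0,-0.0067]],[[0,0,0],[0,0,0]]]'>/dev/null; python3 -c "from h import *;ft()
vision.grab_frame('side');ft();vision.grab_frame('side');ft()"
```

```text
t 12.97 pos [544.7 -20.8 199.7] r 150.3 ang 3.021 xang 3.030 Ftan -0.43 Frad 4.61 Fz 11.67 w 24.9
t 13.03 pos [544.7 -20.9 199.7] r 150.3 ang 3.021 xang 3.030 Ftan 0.65 Frad 5.75 Fz 10.64 w 24.9
t 13.07 pos [544.7 -20.9 199.7] r 150.3 ang 3.021 xang 3.030 Ftan -0.37 Frad 6.08 Fz 11.79 w 24.7
```

```bash
python3 -m crank '[[[0,-0.001,0],[0,0,-0.0067]],[[0,0,0],[0,0,0]]]'>/dev/null; python3 -c "from h import *;ft()
vision.grab_frame('side');ft();vision.grab_frame('side');ft()"
```

```text
t 13.32 pos [544.6 -21.9 199.7] r 150.3 ang 3.028 xang 3.037 Ftan -0.73 Frad 5.14 Fz 12.26 w 24.9
t 13.38 pos [544.6 -21.8 199.7] r 150.3 ang 3.028 xang 3.037 Ftan -0.15 Frad 5.68 Fz 11.10 w 24.7
t 13.43 pos [544.6 -21.9 199.7] r 150.3 ang 3.028 xang 3.037 Ftan 0.56 Frad 5.87 Fz 12.51 w 24.5
```

```bash
cat >> h.py <<'E'
def avg(n=6):
    L=[]
    for i in range(n):
        s=telemetry.get_state(); p=s['ee_pos']; r=p[:2]-[693.9,-38.9]; a=np.arctan2(r[1],r[0])
        L.append([s['force'][:2]@[-np.sin(a),np.cos(a)],s['force'][:2]@[np.cos(a),np.sin(a)],s['force'][2]])
        if i<n-1: vision.grab_frame('side')
    print('t %.2f'%s['time'],p.round(1),'Ftan,rad,z',np.mean(L,0).round(2))
E
python3 -m crank '[[[0,-0.001,0],[0,0,-0.0067]],[[0,-0.001,0],[0,0,-0.0067]],[[0,0,0],[0,0,0]]]'>/dev/null; python3 -c "from h import *;avg()"
```

```text
t 14.05 [544.4 -23.9 199.7] Ftan,rad,z [-0.07  5.25 12.08]
```

```bash
python3 -m crank '[[[0,-0.001,0],[0,0,-0.0067]],[[0,0,0],[0,0,0]]]'>/dev/null; python3 -c "from h import *;avg()"
```

```text
t 14.55 [544.3 -24.9 199.7] Ftan,rad,z [-0.16  4.99 11.93]
```

```bash
python3 -m crank '[[[0,-0.001,0],[0,0,-0.0067]],[[0,0,0],[0,0,0]]]'>/dev/null; python3 -c "from h import *;avg()"
```

```text
t 15.05 [544.2 -25.9 199.7] Ftan,rad,z [ 0.22  5.35 11.82]
```

```bash
python3 -m crank '[[[0,-0.001,0],[0,0,-0.0067]],[[0,0,0],[0,0,0]]]'>/dev/null; python3 -c "from h import *;avg()"
```

```text
t 15.55 [544.1 -26.7 199.7] Ftan,rad,z [-0.49  5.54 11.89]
```

```bash
python3 -m crank '[[[0,-0.001,0],[0,0,-0.0067]],[[0,0,0],[0,0,0]]]'>/dev/null; python3 -c "from h import *;avg()"
```

```text
t 16.05 [544.1 -27.7 199.7] Ftan,rad,z [-0.52  5.65 11.95]
```

```bash
python3 -m crank '[[[0,-0.001,0],[0,0,-0.0067]],[[0,0,0],[0,0,0]]]'>/dev/null; python3 -c "from h import *;avg(); save('side','s5.png',(225,160,345,260),5)"
```

```text
t 16.55 [544.  -28.6 199.7] Ftan,rad,z [-0.54  5.79 12.16]
```

View pics/s5.png

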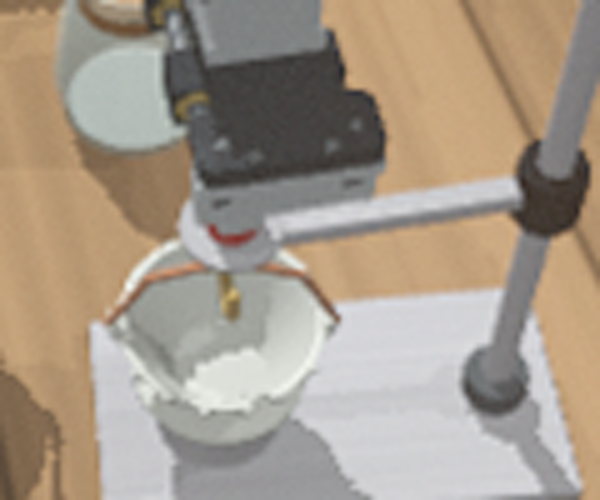

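The tip is now through under the wire (232,300), and the wire at (225,270) lies over the crook. I'll keep feeling for the shank.

```bash
python3 -m crank '[[[0,-0.001,0],[0,0,-0.0067]],[[0,0,0],[0,0,0]]]'>/dev/null; python3 -c "from h import *;avg()"
```

```text
t 17.10 [544.  -29.7 199.8] Ftan,rad,z [-0.42  5.52 12.28]
```

```bash
python3 -m crank '[[[0,-0.001,0],[0,0,-0.0067]],[[0,0,0],[0,0,0]]]'>/dev/null; python3 -c "from h import *;avg()"
```

```text
t 17.60 [544.  -30.5 199.8] Ftan,rad,z [-0.9   5.32 12.42]
```

```bash
python3 -m crank '[[[0,-0.001,0],[0,0,-0.0067]],[[0,0,0],[0,0,0]]]'>/dev/null; python3 -c "from h import *;avg()"
```

```text
t 18.10 [543.9 -31.5 199.8] Ftan,rad,z [-0.84  5.3  12.4 ]
```

```bash
python3 -m crank '[[[0,-0.0007,0],[0,0,-0.0047]],[[0,0,0],[0,0,0]]]'>/dev/null; python3 -c "from h import *;avg()"
```

```text
t 18.60 [543.9 -32.1 199.8] Ftan,rad,z [-1.05  5.5  12.66]
```

```bash
python3 - <<'E'
from h import *
a=cv2.imread('pics/side0.png')[...,::-1].astype(int); a=cv2.resize(a.astype(np.float32),(512,384),interpolation=cv2.INTER_AREA)
c=cv2.imread('pics/c4.png')[:,:442,::-1]; c=cv2.resize(c,(130,140),interpolation=cv2.INTER_AREA).astype(float); C=np.zeros((384,512,3));C[130:270,220:350]=c
s=cv2.imread('pics/s5.png')[...,::-1]; s=cv2.resize(s,(120,100),interpolation=cv2.INTER_AREA).astype(float); S=np.zeros((384,512,3));S[160:260,225:345]=s
n=vision.grab_frame('side').astype(float)
for nm,i in(('start',a),('pre',C),('mid',S),('now',n)):
    # per column: copper weight = max(0,r-b - k) between rows 200..232
    w=np.clip(i[...,0]-i[...,2]-35,0,None); o=[]
    for col in(250,254,258,262,266,280,284,288):
        y=np.arange(206,228); q=w[206:228,col]; o.append(round((y*q).sum()/max(q.sum(),1e-6),1))
    print(nm,o)
# rim left/right edge of dripper: rows moved?
cv2.imwrite('pics/s6.png',cv2.resize(n[195:255,235:305,::-1].astype(np.uint8),None,fx=8,fy=8,interpolation=cv2.INTER_CUBIC))
avg(1)
E
```

```text
start [np.float64(211.3), np.float64(209.7), np.float64(210.7), np.float64(211.7), np.float64(211.8), np.float64(209.2), np.float64(209.0), np.float64(211.4)]
pre [np.float64(211.3), np.float64(209.7), np.float64(210.6), np.float64(211.6), np.float64(212.0), np.float64(209.4), np.float64(209.1), np.float64(211.4)]
mid [np.float64(210.9), np.float64(210.1), np.float64(211.1), np.float64(213.3), np.float64(0.0), np.float64(213.2), np.float64(211.2), np.float64(212.7)]
now [np.float64(211.1), np.float64(210.4), np.float64(211.7), np.float64(214.3), np.float64(0.0), np.float64(214.1), np.float64(212.7), np.float64(213.4)]
t 18.65 [543.9 -32.1 199.8] Ftan,rad,z [-1.75  6.23 11.43]
```

View pics/s6.png

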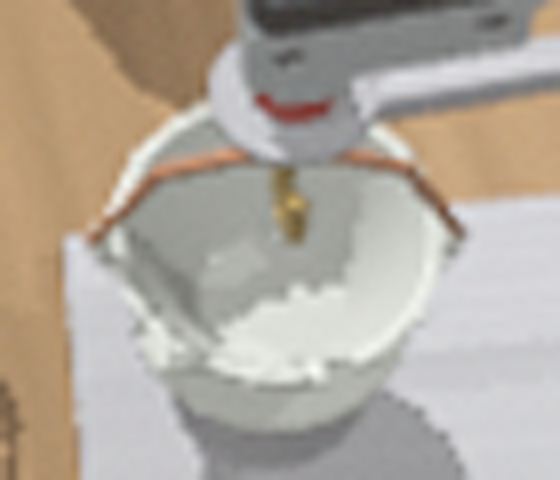

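The wire goes behind the flange edge (290,155) and the brass tip is visible in front of and below it (293,225). So the wire is in the mouth by the shank, and it has begun to rock. One or two more small steps should confirm the force rise.

```bash
python3 -m crank '[[[0,-0.0007,0],[0,0,-0.0047]],[[0,0,0],[0,0,0]]]'>/dev/null; python3 -c "from h import *;avg()"
```

```text
t 19.15 [543.9 -32.9 199.8] Ftan,rad,z [-1.03  5.58 12.73]
```

```bash
python3 -m crank '[[[0,-0.0005,0],[0,0,-0.0033]],[[0,0,0],[0,0,0]]]'>/dev/null; python3 -c "from h import *;avg()"
```

```text
t 19.65 [543.9 -33.3 199.8] Ftan,rad,z [-1.17  5.41 12.61]
```

```bash
python3 -m crank '[[[0,0.001,0],[0,0,0.0067]],[[0,0.001,0],[0,0,0.0067]],[[0,0.001,0],[0,0,0.0067]],[[0,0,0],[0,0,0]]]'>/dev/null; python3 -c "from h import *;avg()"
```

```text
t 20.40 [543.9 -30.6 199.6] Ftan,rad,z [-0.94  5.07 11.14]
```

```bash
python3 -m crank '[[[0,0.001,0],[0,0,0.0067]],[[0,0.001,0],[0,0,0.0067]],[[0,0.0005,0],[0,0,0.0033]],[[0,0,0],[0,0,0]]]'>/dev/null; python3 - <<'E'
from h import *
avg()
i=vision.grab_frame('side').astype(float); w=np.clip(i[...,0]-i[...,2]-35,0,None); o=[]
for col in(250,254,258,262,266,280,284,288):
    y=np.arange(206,228); q=w[206:228,col]; o.append(round((y*q).sum()/max(q.sum(),1e-6),1))
print(*o)
E
```

```text
t 21.15 [544.1 -28.2 199.7] Ftan,rad,z [-0.48  5.27 11.37]
211.2 210.1 211.0 213.2 0.0 213.0 211.3 212.7
```

```bash
python3 -m crank '[[[0,0.001,0],[0,0,0.0067]],[[0,0.001,0],[0,0,0.0067]],[[0,0.0005,0],[0,0,0.0033]],[[0,0,0],[0,0,0]]]'>/dev/null; python3 - <<'E'
from h import *
avg()
i=vision.grab_frame('side').astype(float); w=np.clip(i[...,0]-i[...,2]-35,0,None); o=[]
for col in(250,254,258,262,266,280,284,288):
    y=np.arange(206,228); q=w[206:228,col]; o.append(round((y*q).sum()/max(q.sum(),1e-6),1))
print(*o)
E
```

```text
t 21.95 [544.2 -25.9 199.7] Ftan,rad,z [ 0.02  5.04 11.78]
211.3 209.9 210.5 212.7 0.0 213.0 210.4 212.2
```

Sideways force is back to zero and the wire is back at its starting row. Now letting the hook up slowly.

```bash
for k in 1; do python3 -m crank '[[[0,0,-0.002],[0,0,0]],[[0,0,-0.002],[0,0,0]],[[0,0,-0.002],[0,0,0]],[[0,0,-0.002],[0,0,0]],[[0,0,-0.002],[0,0,0]],[[0,0,-0.002],[0,0,0]],[[0,0,-0.002],[0,0,0]],[[0,0,-0.002],[0,0,0]]]'>/dev/null; done; python3 -c "from h import *;avg(3)"
python3 -m crank '[[[0,0,-0.002],[0,0,0]],[[0,0,-0.002],[0,0,0]],[[0,0,-0.002],[0,0,0]],[[0,0,-0.002],[0,0,0]],[[0,0,-0.002],[0,0,0]]]'>/dev/null;python3 -c "from h import *;avg(3)"
```

```text
t 23.10 [544.4 -25.8 215.8] Ftan,rad,z [-0.73  4.33 11.21]
t 23.82 [544.5 -25.9 225.8] Ftan,rad,z [ 0.35  4.99 10.45]
```

```bash
python3 -m crank '[[[0,0,-0.0015],[0,0,0]],[[0,0,-0.0015],[0,0,0]],[[0,0,-0.0015],[0,0,0]],[[0,0,-0.0015],[0,0,0]]]'>/dev/null;python3 -c "from h import *;avg(3)"
python3 -m crank '[[[0,0,-0.0015],[0,0,0]],[[0,0,-0.0015],[0,0,0]],[[0,0,-0.0015],[0,0,0]],[[0,0,-0.0015],[0,0,0]]]'>/dev/null;python3 -c "from h import *;avg(3)"
```

```text
t 24.43 [544.5 -25.9 231.7] Ftan,rad,z [-1.000e-02  4.680e+00  1.017e+01]
t 25.02 [544.5 -25.9 237.4] Ftan,rad,z [-0.03  3.51  7.91]
```

The load is coming onto the hook: Fz is down about 2 N. I'll continue up and check.

```bash
python3 -m crank '[[[0,0,-0.0015],[0,0,0]],[[0,0,-0.0015],[0,0,0]],[[0,0,-0.0015],[0,0,0]],[[0,0,-0.0015],[0,0,0]],[[0,0,-0.0015],[0,0,0]],[[0,0,-0.0015],[0,0,0]]]'>/dev/null;python3 -c "from h import *;avg(4)
save('side','s7.png',(225,140,345,260),5)"
```

```text
t 25.93 [544.5 -25.9 246.3] Ftan,rad,z [-0.29  3.81  6.91]
```

View pics/s7.png

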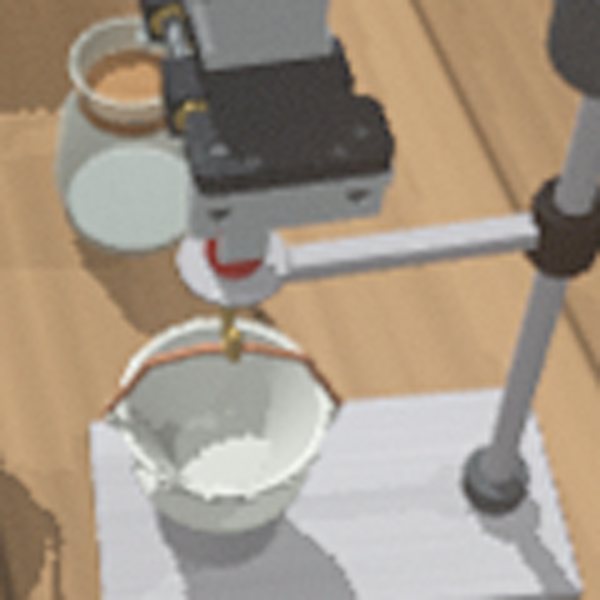

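The wire sits in the crook (232,347) and the dripper is rising level. Continuing.

```bash
python3 -m crank '[[[0,0,-0.0015],[0,0,0]],[[0,0,-0.0015],[0,0,0]],[[0,0,-0.0015],[0,0,0]],[[0,0,-0.0015],[0,0,0]],[[0,0,-0.0015],[0,0,0]],[[0,0,-0.0015],[0,0,0]],[[0,0,-0.0015],[0,0,0]],[[0,0,-0.0015],[0,0,0]]]'>/dev/null;python3 -c "from h import *;avg(3)"
python3 -m crank '[[[0,0,-0.0015],[0,0,0]],[[0,0,-0.0015],[0,0,0]],[[0,0,-0.0015],[0,0,0]],[[0,0,-0.0015],[0,0,0]],[[0,0,-0.0015],[0,0,0]],[[0,0,-0.0015],[0,0,0]],[[0,0,-0.0015],[0,0,0]],[[0,0,-0.0015],[0,0,0]]]'>/dev/null;python3 -c "from h import *;avg(3)"
```

```text
t 27.07 [544.6 -25.9 258.3] Ftan,rad,z [-0.4   3.33  7.  ]
t 28.18 [544.7 -25.9 270.3] Ftan,rad,z [-0.39  2.76  6.71]
```

```bash
python3 -m crank '[[[0,0,-0.0015],[0,0,0]],[[0,0,-0.0015],[0,0,0]],[[0,0,-0.0015],[0,0,0]],[[0,0,-0.0015],[0,0,0]],[[0,0,-0.0015],[0,0,0]],[[0,0,-0.0015],[0,0,0]],[[0,0,-0.0015],[0,0,0]],[[0,0,-0.0015],[0,0,0]]]'>/dev/null;python3 -c "from h import *;avg(3)"
python3 -m crank '[[[0,0,-0.0015],[0,0,0]],[[0,0,-0.0015],[0,0,0]],[[0,0,-0.0015],[0,0,0]],[[0,0,-0.0015],[0,0,0]],[[0,0,-0.0015],[0,0,0]],[[0,0,-0.0015],[0,0,0]]]'>/dev/null;python3 -c "from h import *;avg(3)"
```

```text
t 29.27 [544.8 -26.  282.3] Ftan,rad,z [0.07 3.36 6.28]
t 30.12 [544.8 -26.  291.2] Ftan,rad,z [-0.86  2.29  5.62]
```

```bash
python3 -m crank '[[[0,0,-0.001],[0,0,0]],[[0,0,-0.001],[0,0,0]],[[0,0,-0.001],[0,0,0]],[[0,0,-0.001],[0,0,0]]]'>/dev/null;python3 -c "from h import *;avg(3)"
python3 -m crank '[[[0,0,-0.001],[0,0,0]],[[0,0,-0.001],[0,0,0]],[[0,0,0],[0,0,0]]]'>/dev/null;python3 -c "from h import *;avg(3)"
```

```text
t 30.73 [544.9 -26.  295.1] Ftan,rad,z [-0.16  1.77  5.07]
t 31.20 [545.3 -26.1 296.6] Ftan,rad,z [-0.23  0.72  2.27]
```

```bash
python3 -m crank '[[[0,0,-0.001],[0,0,0]],[[0,0,-0.001],[0,0,0]],[[0,0,0],[0,0,0]]]'>/dev/null;python3 -c "from h import *;avg(3)"
```

```text
t 31.68 [545.8 -26.1 298.7] Ftan,rad,z [-0.63 -3.01 -0.91]
```

At the top: the holding force has gone to about zero. Letting go.

```bash
python3 -m crank '[[[0,0,0],[0,0,0]],[[0,0,0],[0,0,0]],[[0,0,0],[0,0,0]]]' 1 8; python3 -m crank '[[[0,0,0],[0,0,0]],[[0,0,0],[0,0,0]],[[0,0,0],[0,0,0]],[[0,0,0],[0,0,0]],[[0,0,0],[0,0,0]],[[0,0,0],[0,0,0]]]' 0.2
python3 -m crank '[[[0,0,-0.01],[0,0,0]],[[0,0,-0.01],[0,0,0]],[[0,0,-0.015],[0,0,0]],[[0,0,-0.02],[0,0,0]],[[0,0,-0.02],[0,0,0]],[[0,0,-0.01],[0,0,0]],[[0,0,0],[0,0,0]]]'
python3 - <<'E'
from h import *
delta(440,-20,385)
a=vision.grab_frame('side')[90:270,225:365]; b=vision.grab_frame('top')[120:300,190:330]
f=lambda i:cv2.resize(i[:,:,::-1],None,fx=2.8,fy=2.8,interpolation=cv2.INTER_CUBIC)
cv2.imwrite('pics/c8.png',np.hstack([f(a),f(b)]))
E
```

```text
time: 32.05
ee_pos: [545.1, -26.2, 298.6]
eef_rot: [0.04, 0.999, -0.0, 0.0]
force: [3.9, -0.3, -1.0]
gripper_width: 25.4
time: 32.8
ee_pos: [545.0, -26.0, 298.7]
eef_rot: [0.039, 0.999, 0.0, -0.0]
force: [0.0, -0.5, -0.2]
gripper_width: 74.8
time: 33.67
ee_pos: [545.4, -25.9, 384.5]
eef_rot: [0.039, 0.999, -0.0, 0.001]
force: [-1.0, -0.5, -0.3]
gripper_width: 75.0
t 33.67 pos [545.4 -25.9 384.5] xang 3.063 zaxis [ 0.002 -0.    -1.   ] tool delta mm [105.6  -2.5  -0.7] turn z None F [-0.99 -0.47 -0.32] q [ 0.51  0.39 -0.79  1.47  0.28  1.39  1.21]
```

View pics/c8.png

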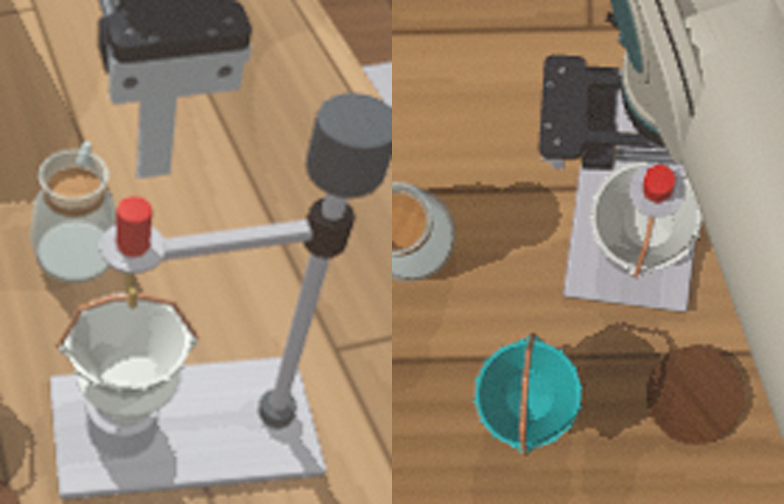

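The knob is released (133,228). The dripper hangs from the hook (132,297) above the empty collar. One last settling and bystander check, then I hand in.

```bash
python3 -m crank '[[[0,0,0],[0,0,0]],[[0,0,0],[0,0,0]],[[0,0,0],[0,0,0]],[[0,0,0],[0,0,0]],[[0,0,0],[0,0,0]],[[0,0,0],[0,0,0]],[[0,0,0],[0,0,0]],[[0,0,0],[0,0,0]]]' >/dev/null
python3 - <<'E'
from h import *
a=vision.grab_frame('side').astype(int); 
for n in('carafe','grinder','coaster','dripper'): print(n,[(np.array(d['rect'])*[512,384,512,384]).round(0) for d in vision.look_for('side',n)][:3])
for _ in range(5): b=vision.grab_frame('side').astype(int)
print('motion',np.abs(a-b)[190:260,240:310].mean()); avg(2); print(robot.sign_off())
E
```

```text
carafe [array([237., 145., 265., 192.])]
grinder []
coaster [array([194., 260., 233., 299.]), array([262., 159., 353., 198.])]
dripper [array([246., 194., 297., 241.]), array([179., 190., 219., 230.]), array([361., 281., 409., 338.])]
motion 1.0979591836734695
t 35.33 [545.1 -26.  383.7] Ftan,rad,z [0.32 0.1  0.05]
the job is handed in; nothing more can be done
None
```

The white dripper now hangs from the hook, clear of the collar, and I have handed the job in after about 35 s.

- **Hooking:** I gripped the red knob, pulled the hook down about 100 mm and swung it in under the wire. I went forward in small steps until I felt about 1 N of steady push. In the pictures the dripper rocked slightly as the wire met the shank. The contact force was only about twice the sensor noise, so I took the rocking in the pictures as the second sign.
- **Lifting:** I backed off until the sideways force read zero, then let the hook up at about 8–16 mm/s, holding on the whole way. I opened the gripper only when the holding force had dropped to about zero at the top.

**Last checks:**
- The dripper is carried by the hook, and the collar beneath it is empty.
- The scene is still to within image noise.
- The gripper is about 50 mm above the knob and feels no force.
- The carafe and coaster show where they were, within the detector's usual few pixels.
- The grinder was not found by the network in the last look, so its position is unconfirmed. The gripper stayed well away from it while working the hook, and the carry-over before that was at about 370 mm height.

During the pull-down there was a steady 4–6 N along the swing arm. It went away after release. I also suspect the grip slipped a few millimetres on the knob then, which did no harm.

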